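# Punch the hanging-hole mark in a paddle board

### The job

Mark the drilling point for the hanging hole of the wooden paddle board: take the steel automatic punch out of its wooden stand, put its rod down through the guide bush of the jig that sits over the board's handle, and press straight down on the wood until the punch's spring trips with a snap. Ease off as soon as it has snapped rather than bearing down on the bottomed punch (stay below 25 N), then stand the punch back upright in its stand, fully home. Leave the jar, the spice jar and the timer where they are.

Things in the scene. Friction and masses are not known exactly. Their poses are not given: they have to be found in the camera images.
- punch_grip (a point): Grasp point on the axis of the loose upright steel punch (0.2 kg): barrel 24 mm in diameter, 97 mm high, dark knurl rings; below it a 9 mm rod stands out 50 mm and ends in an 8 mm cone. The point is 60 mm above the barrel's lower end (shoulder), 110 mm above the rod's tip at rest, 37 mm below the barrel's top. z up along the barrel.
- punch: The same punch; origin at the barrel's lower shoulder, z up. Pressing pushes the rod into the barrel: 2.5 N to start, rising to about 14 N at 7 mm of travel; then the spring trips and the force falls to a few N by 9 mm. At 9.2 mm the rod is on its stop and the force climbs steeply. Lifting off resets it.
- punch_sear (a joint): Internal sear of the punch, in m: 0 at rest, about 0.006 at the peak of the force, 0.0068 when the spring has tripped; back to 0 when lifted. Its reading is too noisy to stop by; the snap shows as the fall of the pressing force.
- stand_mouth (a point): Centre of the mouth of the hole in the punch stand, a fixed light wooden block 80 x 80 mm and 60 mm high with four dark dots on top. The hole is 14 mm wide and goes through; the punch's rod hangs in it and the barrel's shoulder rests on the block's top, at this point's height. z up.
- bush_mouth (a point): Centre of the upper rim of the jig's guide bush: a dark ring, 23 mm outside, 12 mm bore, 48 mm above the worktop. z up; x along the board's handle. The bore is open down to the wood, whose surface lies 17 to 35 mm below this point: boards differ in thickness; this is not measured and must be felt.
- jig: Fixed marking jig: an aluminium bridge 64 x 80 mm, 44 mm high without the bush, over the handle of a wooden paddle board (150 mm wide, goes with it), with a black thumb screw at 16 mm height on each side; 112 mm wide over the screws. Origin under the bush at worktop height; x along the handle to the board, z up.
- jar: Bystander: a glass jar with a grey lid, 66 x 72 x 102 mm; origin at the centre of its underside.
- spice_jar: Bystander: a small spice jar, 45 mm wide, 106 mm high, red cap; origin at the centre of its underside.
- timer: Bystander: a round kitchen timer, 70 mm wide, 50 mm high; origin at the centre of its underside.
Mind the look-alikes: they are no part of the job. What is shaped like the part that bears stand_mouth but purple or turquoise is not meant.

How it is judged:
On the way, in this order (a step that is already met when the one before it is completed fails the run):
1. the punch is lifted out of its stand, its rod clear of the block (z of punch_grip in the frame of stand_mouth above 0.112 m), for 0.05 s.
2. the punch stands upright in the guide bush and its spring has tripped (value of joint punch_sear above 0.0066 m and horizontal distance between punch_grip and bush_mouth below 0.006 m and z of punch in the frame of bush_mouth below 0.036 m and angle between punch's own z axis and vertical below 0.12 rad and contact force between punch and jig above 0.3 N), for 0.02 s.
At the end, for the whole second after the job is handed in: The punch stands upright in its stand (axis within 6 mm of the hole's centre, leaning less than 0.1 rad), its barrel's shoulder home on the block to 4 mm, at rest, with its spring relaxed (horizontal distance between punch_grip and stand_mouth below 0.006 m and z of punch_grip in the frame of stand_mouth between 0.055 and 0.064 m and angle between punch's own z axis and vertical below 0.1 rad and linear speed of punch below 0.02 m/s and value of joint punch_sear below 0.002 m); the robot touches nothing.
It fails at once if the punch presses on the jig or the board in it with more than 25 N (contact force between punch and jig above 25 N).
It fails at once if a bystander (jar, spice jar, timer) is moved more than 30 mm (distance of any of jar, spice_jar, timer from where it was at the start of the episode above 0.03 m).
It also fails if it takes over 58 s, if anything falls off the work surface, if the arm or the gripper's body presses on something with over 40 N, if the wrist force passes 120 N, or if a joint passes its speed limit or range.

### The arm

A 7-joint arm with a two-finger parallel gripper is mounted at the origin on the work surface; the furniture and walls round the work are solid. World frame = base frame: x ahead of the robot, y to its left, z up, the work surface at z = 0. Lengths are in m, angles in rad, forces in N, time in s.
With the tool pointing down it reaches from about 0.4 to 0.875 m from the base axis. Payload 6.5 kg.
Tool frame: the origin (TCP) lies between the finger pads; the fingertips stand 25 mm ahead of it and the grasp point (between the pads) lies 6 mm ahead of it; z points along the fingers, y is the line along which they close (so a half turn about z gives the same grasp; the last joint's range is limited). The gripper opens to 88 mm and grips with 3 to 60 N. Pads are 18 mm wide; open, the fingers measure 123 mm over their backs; the gripper's body (75 mm by 187 mm) begins 45 mm behind the grasp point.
Start: joints at [-1.377, 0.536, -0.004, 1.538, 0.003, 1.067, -0.071], TCP at [0.167, 0.628, 0.264] pointing down, gripper open.
Joint ranges: [-2.7, 2.7], [-0.37, 2.16], [-1.27, 1.26], [0.24, 2.4], [-1.31, 4.45], [0.19, 1.91], [-2.76, 2.76]. Speed limits (rad/s): [2.39, 2.39, 3.14, 3.14, 3.14, 3.14, 3.14].

### API

Orientations are given as a unit quaternion [x, y, z, w].
In Python, from rig import status, snapshot, camera_model, sign_off gives the robot as it stands.
- The arm moves only by the tool step_arm, never from a script. Its argument "commands" is a list of rows, each an object with "slide": the shift along the world's x, y, z in cm, a list of three; "roll": the turn about the world's z in degrees; "grip": the closure, from 0 (fully open) to 1 (shut). A call has 1 to 12 rows; each row is the pose to reach, as a shift and turn from the pose commanded when the call began; what a row does not reach only later rows make up. A row lasts 1/12 s, in which the tool goes at most 41.7 mm and 7.16 degrees, less where a joint would pass 70% of its speed; a pose out of reach is approached as far as the arm can. A call with a gripper value outside its range is refused whole. The fingers move at their own pace and stop on an object; the grip force is fixed at half the most. Time passes only in rows, so rows that repeat a pose let the fingers close. It gives the time, the measured TCP pose, the force and the opening at its end, in the units of the state.
- status.get_state(): the state, without advancing time (a new reading comes with each control period).
- snapshot(name): name is "scene" or "top" or "wrist"; returns the picture (400x640x3 uint8, red, green, blue); there is no depth.
- camera_model(name): a dict with "fov_y" (degrees; the focal length in pixels is half the picture's height over the tangent of half this angle, whatever the lens; pixels are square), "cx", "cy" (the principal point, pixels), "rvec" (rotation vector, rad) and "tvec" (3), from world to camera coordinates, as OpenCV has them; the wrist camera has in their place "tool_from_camera" (4x4, takes a point from camera to tool coordinates, whose origin is the TCP and whose axes are the flange's). Camera axes: x right, y down, z forward; pixel columns grow to the right and rows downward; lengths in m; the calibration is good to about 2 mm. A picture is of the moment at which its call begins: read the wrist's pose just before it. camera_model takes no time and is no camera call.
- sign_off(): hands the job in, once; it reports no verdict.
The state is a dict: "t": time; "q": joint angles; "qvel": joint speeds; "joint_efforts": joint torques, N m; "ee_pos": TCP position; "tool_rot": TCP orientation; "force": force on the tool from outside, world axes, zero at the start; "ft_torque": the same for the moment, N m; "grip_width": finger opening in m.
Only numpy, scipy, OpenCV 4.12 (cv2) and the standard library are available. Lean on these libraries where they do the work, as an engineer would, in place of code of your own. Each camera call takes 0.05 s, during which the arm holds its last target. There are 200 camera calls.

## Working session

There is one attempt and no reset: what is moved stays moved. The work goes in short steps, Python scripts to look and compute and a tool call to move; the robot and the scene stay as the last step left them, time stands still between calls to the robot, and variables do not carry over. Pictures are saved under pics/ and viewed, on a budget of 10 in all, crops included, one or two more only if the job needs it, and the job is handed in when it is done.

Besides the shell and the picture viewer there is one more tool, called after "Request:" in YAML: its name, and indented under it one key for each argument. step_arm: Moves the arm, as the interface text tells. Its arguments: {"type":"object","properties":{"commands":{"type":"array"}},"required":["commands"]}

```bash
mkdir -p pics; ls
cat > h.py <<'E'
import numpy as np, cv2
from rig import status, snapshot, camera_model
from scipy.spatial.transform import Rotation as R
def fk(cm): 
    f=200/np.tan(np.radians(cm['fov_y'])/2); return np.array([[f,0,cm['cx']],[0,f,cm['cy']],[0,0,1]])
def cam(name,st=None):
    cm=camera_model(name);K=fk(cm)
    if 'rvec' in cm:
        Rm=cv2.Rodrigues(np.array(cm['rvec'],float))[0];t=np.array(cm['tvec'],float).ravel()
        return K,Rm,t,cm
    T=np.eye(4);T[:3,:3]=R.from_quat(st['tool_rot']).as_matrix();T[:3,3]=st['ee_pos']
    M=np.linalg.inv(T@np.array(cm['tool_from_camera']));return K,M[:3,:3],M[:3,3],cm
def ray(c,u,v):
    K,Rm,t,_=c;d=Rm.T@np.linalg.inv(K)@[u,v,1];return -Rm.T@t,d
def atz(c,u,v,z):
    o,d=ray(c,u,v);return o+d*(z-o[2])/d[2]
def proj(c,p):
    K,Rm,t,_=c;q=K@(Rm@np.array(p)+t);return q[:2]/q[2]
def save(n,im,s=1,crop=None):
    if crop: x0,y0,x1,y1=crop;im=im[y0:y1,x0:x1]
    cv2.imwrite('pics/'+n+'.png',cv2.resize(im[:,:,::-1],None,fx=s,fy=s,interpolation=cv2.INTER_CUBIC))
E
python3 - <<'E'
from h import *
s=status.get_state();print(s)
for n in('scene','top','wrist'):
    im=snapshot(n);save(n+'0',im);np.save(n+'0.npy',im);print(n,camera_model(n))
a=cv2.imread('pics/scene0.png');b=cv2.imread('pics/top0.png')
cv2.imwrite('pics/both.png',cv2.resize(np.vstack([a,b]),None,fx=.75,fy=.75,interpolation=cv2.INTER_AREA))
E
```

```text
pics
{'t': 0.0, 'q': array([-1.37722989,  0.53716346, -0.00442184,  1.53887119,  0.00261171,
        1.06728598, -0.07120881]), 'qvel': array([-0.00109469,  0.00160258, -0.00024375, -0.00056508, -0.002378  ,
        0.00071647, -0.00112146]), 'joint_efforts': array([-1.64398993e-03, -5.70983362e+01,  9.89642702e-01, -2.51616150e+01,
       -5.63763559e-02,  1.77145185e-02,  1.47008609e-04]), 'ee_pos': array([0.16683524, 0.62763359, 0.26284171]), 'tool_rot': array([ 1.29491351e-01,  9.91580177e-01, -8.60315802e-04, -3.91196339e-05]), 'force': array([ 0.06098036,  0.02020249, -0.69894826]), 'ft_torque': array([0.05491233, 0.02009366, 0.03586358]), 'grip_width': 0.0882968398411643}
scene {'fov_y': 52.00294400816125, 'cx': 322.19893131705953, 'cy': 205.05329221551085, 'rvec': array([ 1.8014037 , -1.11421812,  0.68479482]), 'tvec': array([-0.35951657,  0.27733866,  0.88094802])}
top {'fov_y': 51.744099457278125, 'cx': 315.5110712756436, 'cy': 197.8574081997379, 'rvec': array([ 2.12707608, -2.15811998,  0.11855312]), 'tvec': array([-0.11094013,  0.53100861,  1.44045656])}
wrist {'fov_y': 63.33005112982929, 'cx': 315.1111954251045, 'cy': 204.36424568990745, 'tool_from_camera': array([[ 1.53729781e-03, -9.54921190e-01, -2.96855448e-01,
         7.52071894e-02],
       [ 9.99998768e-01,  1.56239847e-03,  1.52695560e-04,
         3.89998056e-04],
       [ 3.17994270e-04, -2.96855317e-01,  9.54922416e-01,
        -1.21216048e-01],
       [ 0.00000000e+00,  0.00000000e+00,  0.00000000e+00,
         1.00000000e+00]])}
```

View pics/both.png

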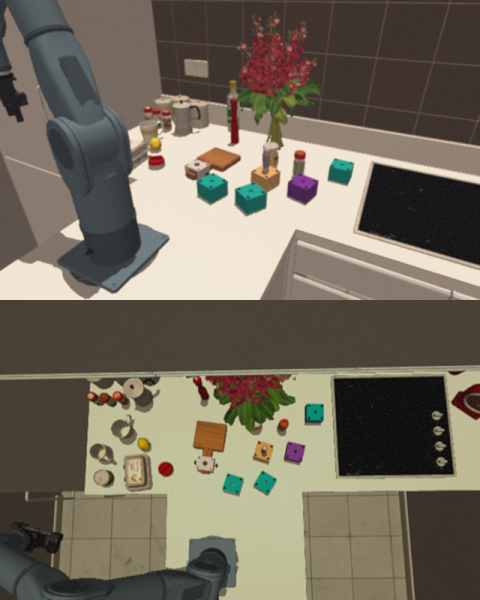

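The light-wood stand holding the punch is in the top view at about (351,201) full-scale. The turquoise blocks (three) and the purple block are look-alikes. The jig is at about (273,218). I'll enlarge both views.

Run:
```python
from h import *
t=np.load('top0.npy');s=np.load('scene0.npy')
a=cv2.resize(t[150:250,240:410],None,fx=4.7,fy=4.7,interpolation=cv2.INTER_CUBIC)[:300*2]
save('tc',t,4.7,(240,150,410,250))
save('sc',s,4,(230,180,430,290))
```

```text
(no output)
```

View pics/tc.png

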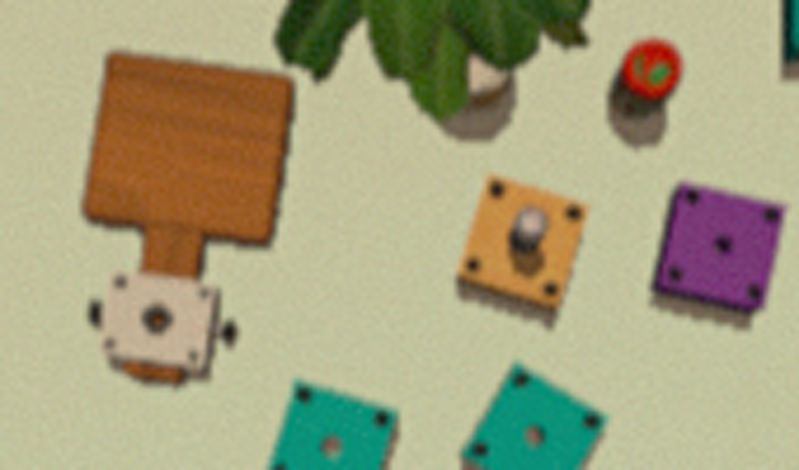

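View pics/sc.png

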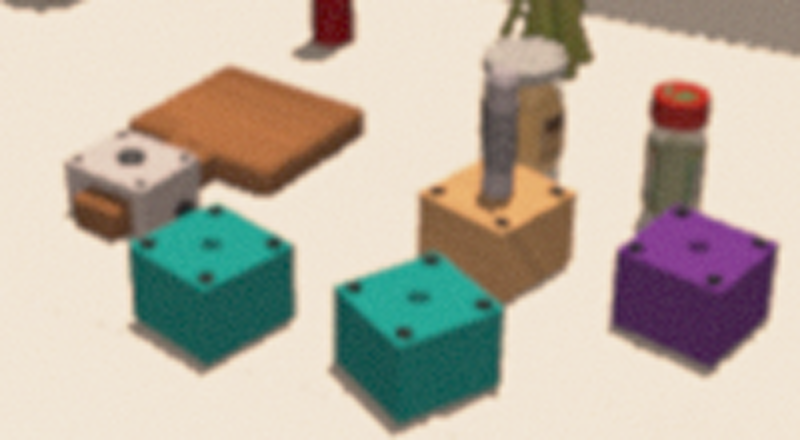

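Run:
```python
from h import *
T=cam('top');S=cam('scene')
ft=lambda p:((p[0]+.5)/4.7-.5+240,(p[1]+.5)/4.7-.5+150)
fs=lambda p:((p[0]+.5)/4-.5+230,(p[1]+.5)/4-.5+180)
def P(l,z,c=T,f=ft): return np.array([atz(c,*f(p),z) for p in l])
d=P([(497,189),(573,213),(473,265),(550,289)],.06);print('stand',d.round(4),d.mean(0),np.linalg.norm(d[0]-d[1]),np.linalg.norm(d[0]-d[2]))
e=d[1]-d[0];print('ang',np.degrees(np.arctan2(e[1],e[0])))
print('scene dots',P([(437,190),(557,190),(503,222)],.06,S,fs))
print('mid diag scene',P([(437,190),(557,190)],.06,S,fs).mean(0))
print('punch top',P([(530,222)],.157))
print('bush',P([(157,319)],.048),P([(131,157)],.048,S,fs))
j=P([(120,281),(207,294),(110,343),(193,356)],.044);print('jig',j,j.mean(0));e=j[1]-j[0];print('ang',np.degrees(np.arctan2(e[1],e[0])))
print('jarscene lid',P([(540,60)],.102,S,fs),'spice',P([(655,65)],.106),P([(681,98)],.106,S,fs))
```

```text
stand [[ 0.5527 -0.2244  0.06  ]
 [ 0.5336 -0.2806  0.06  ]
 [ 0.4958 -0.2053  0.06  ]
 [ 0.477  -0.262   0.06  ]] [ 0.51477619 -0.24309321  0.06      ] 0.05932652630314791 0.06001635412255069
ang -108.71234496234705
scene dots [[ 0.4990309  -0.20659078  0.06      ]
 [ 0.53761627 -0.28309971  0.06      ]
 [ 0.47966609 -0.26528345  0.06      ]]
mid diag scene [ 0.51832359 -0.24484525  0.06      ]
punch top [[ 0.51435013 -0.24174848  0.157     ]]
bush [[0.46006411 0.03188998 0.048     ]] [[0.45893904 0.02790554 0.048     ]]
jig [[ 0.48958198  0.06040436  0.044     ]
 [ 0.47872829 -0.00535425  0.044     ]
 [ 0.44285439  0.06779365  0.044     ]
 [ 0.43217819  0.00529801  0.044     ]] [0.46083571 0.03203544 0.044     ]
ang -99.37237177409575
jarscene lid [[ 0.64972421 -0.22451851  0.102     ]] spice [[ 0.63515481 -0.33902776  0.106     ]] [[ 0.62850974 -0.34254798  0.106     ]]
```

Four dots of the light-wood block are 59–60 mm apart, and the punch sits in it. That makes it the stand, at about (0.516,-0.244). The bush is at about (0.460,0.031). The jar is about 0.13 m beyond the punch. I'll move over the jig for a wrist look.

Request:
step_arm:
  commands:
    - {"slide": [0, 0, 4], "roll": 0, "grip": 0}
    - {"slide": [2, -3, 8], "roll": 0, "grip": 0}
    - {"slide": [29, -33, 9], "roll": 0, "grip": 0}
    - {"slide": [29, -33, 9], "roll": 0, "grip": 0}
    - {"slide": [29, -33, 9], "roll": 0, "grip": 0}
    - {"slide": [29, -33, 9], "roll": 0, "grip": 0}
    - {"slide": [29, -33, 9], "roll": 0, "grip": 0}
    - {"slide": [29, -33, 9], "roll": 0, "grip": 0}
    - {"slide": [29, -33, 9], "roll": 0, "grip": 0}
    - {"slide": [29, -33, 9], "roll": 0, "grip": 0}
    - {"slide": [29, -33, 9], "roll": 0, "grip": 0}
    - {"slide": [29, -33, 9], "roll": 0, "grip": 0}

```text
t: 1.15
ee_pos: [0.4584, 0.2956, 0.3538]
tool_rot: [0.13, 0.991, -0.0, 0.0]
force: [0.4, 0.1, 0.8]
grip_width: 0.0881
```

Request:
step_arm:
  commands:
    - {"slide": [0, -26.5, -8], "roll": 0, "grip": 0}
    - {"slide": [0, -26.5, -8], "roll": 0, "grip": 0}
    - {"slide": [0, -26.5, -8], "roll": 0, "grip": 0}
    - {"slide": [0, -26.5, -8], "roll": 0, "grip": 0}
    - {"slide": [0, -26.5, -8], "roll": 0, "grip": 0}
    - {"slide": [0, -26.5, -8], "roll": 0, "grip": 0}
    - {"slide": [0, -26.5, -8], "roll": 0, "grip": 0}
    - {"slide": [0, -26.5, -8], "roll": 0, "grip": 0}
    - {"slide": [0, -26.5, -8], "roll": 0, "grip": 0}
    - {"slide": [0, -26.5, -8], "roll": 0, "grip": 0}

```text
t: 1.98
ee_pos: [0.4571, 0.0341, 0.2739]
tool_rot: [0.129, 0.992, 0.0, 0.0]
force: [-0.1, 0.3, 1.3]
grip_width: 0.0878
```

Run:
```python
from h import *
import pickle
s=status.get_state();im=snapshot('wrist');pickle.dump((s,im),open('w1.pkl','wb'));print(s['ee_pos'],s['force'])
c=cam('wrist',s);print('expect bush',proj(c,[.460,.031,.048]));save('w1',im)
```

```text
[0.45714119 0.03410845 0.27388717] [-0.11635383  0.26289093  1.29735736]
expect bush [312.54692129 178.91477264]
```

Request:
step_arm:
  commands:
    - {"slide": [2, -27.5, 3], "roll": 0, "grip": 0}
    - {"slide": [2, -27.5, 3], "roll": 0, "grip": 0}
    - {"slide": [2, -27.5, 3], "roll": 0, "grip": 0}
    - {"slide": [2, -27.5, 3], "roll": 0, "grip": 0}
    - {"slide": [2, -27.5, 3], "roll": 0, "grip": 0}
    - {"slide": [2, -27.5, 3], "roll": 0, "grip": 0}
    - {"slide": [2, -27.5, 3], "roll": 0, "grip": 0}
    - {"slide": [2, -27.5, 3], "roll": 0, "grip": 0}
    - {"slide": [2, -27.5, 3], "roll": 0, "grip": 0}
    - {"slide": [2, -27.5, 3], "roll": 0, "grip": 0}

```text
t: 2.87
ee_pos: [0.4777, -0.2397, 0.3035]
tool_rot: [0.128, 0.992, 0.001, -0.0]
force: [0.3, 0.8, -0.2]
grip_width: 0.0879
```

Run:
```python
from h import *
import pickle
s=status.get_state();im=snapshot('wrist');pickle.dump((s,im),open('w2.pkl','wb'));print(s['ee_pos'],s['force'])
c=cam('wrist',s);print('expect stand',proj(c,[.5165,-.244,.06]),proj(c,[.5165,-.244,.157]));save('w2',im)
a=cv2.imread('pics/w1.png');b=cv2.imread('pics/w2.png');
cv2.imwrite('pics/w12.png',cv2.resize(np.vstack([a,b]),None,fx=.75,fy=.75,interpolation=cv2.INTER_AREA))
```

```text
[ 0.47774685 -0.23967962  0.30348176] [ 0.28206485  0.75340497 -0.15322618]
expect stand [319.32710137 204.80016552] [320.7568877  237.15431222]
```

View pics/w12.png

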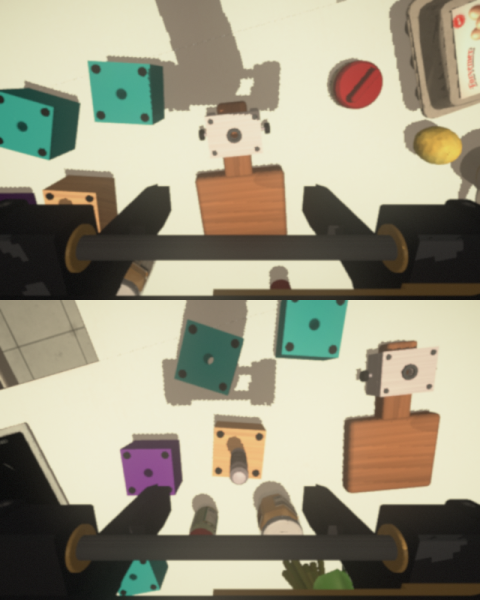

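The first wrist view shows the jig at about (312,180). The second shows the stand with the punch at about (318,203), the jar at about (372,290) and the spice jar at about (272,285). I'll crop both for precision.

Run:
```python
import cv2,numpy as np
a=cv2.imread('pics/w1.png')[130:230,262:362];b=cv2.imread('pics/w2.png')[155:255,270:370]
cv2.imwrite('pics/w12c.png',cv2.resize(np.hstack([a,b]),None,fx=4,fy=4,interpolation=cv2.INTER_CUBIC))
```

```text
(no output)
```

View pics/w12c.png

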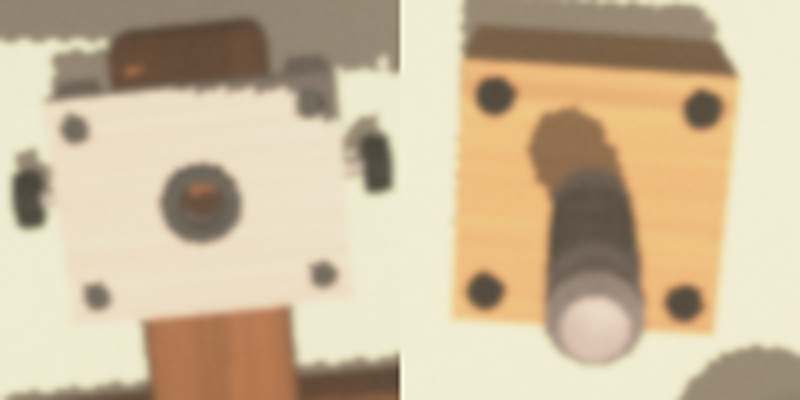

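Run:
```python
from h import *
import pickle
s1,_=pickle.load(open('w1.pkl','rb'));s2,_=pickle.load(open('w2.pkl','rb'))
c1=cam('wrist',s1);c2=cam('wrist',s2)
f1=lambda p:((p[0]+.5)/4-.5+262,(p[1]+.5)/4-.5+130)
f2=lambda p:((p[0]-400+.5)/4-.5+270,(p[1]+.5)/4-.5+155)
P=lambda c,f,l,z:np.array([atz(c,*f(p),z) for p in l])
print('bush',P(c1,f1,[(201,203)],.048))
j=P(c1,f1,[(74,128),(311,102),(97,297),(323,274)],.044);print('jigdots',j.mean(0),np.linalg.norm(j[0]-j[1]),np.linalg.norm(j[0]-j[2]))
d=P(c2,f2,[(495,96),(703,109),(486,290),(684,302)],.06);print('stand',d,d.mean(0),np.linalg.norm(d[0]-d[1]),np.linalg.norm(d[0]-d[2]))
print('punch top',P(c2,f2,[(594,322)],.157), P(c2,f2,[(594,318)],.157))
print('wrist ray at',c2[1].T@-c2[2])
```

```text
bush [[0.4613924  0.02986486 0.048     ]]
jigdots [0.46200756 0.02969003 0.044     ] 0.06476658193146471 0.04842608904025826
stand [[ 0.47843607 -0.26501398  0.06      ]
 [ 0.49727864 -0.20805112  0.06      ]
 [ 0.53518074 -0.28385627  0.06      ]
 [ 0.5540291  -0.22709137  0.06      ]] [ 0.51623114 -0.24600319  0.06      ] 0.05999841302891737 0.05979121106471351
punch top [[ 0.51401388 -0.24578416  0.157     ]] [[ 0.51308437 -0.24554417  0.157     ]]
wrist ray at [ 0.405129   -0.22033001  0.42473236]
```

Request:
step_arm:
  commands:
    - {"slide": [3.9, -0.4, 0], "roll": 0, "grip": 0}
    - {"slide": [3.9, -0.4, 0], "roll": 0, "grip": 0}
    - {"slide": [3.9, -0.4, -4], "roll": 0, "grip": 0}
    - {"slide": [3.9, -0.4, -8], "roll": 0, "grip": 0}
    - {"slide": [3.9, -0.4, -11], "roll": 0, "grip": 0}
    - {"slide": [3.9, -0.4, -14], "roll": 0, "grip": 0}
    - {"slide": [3.9, -0.4, -16], "roll": 0, "grip": 0}
    - {"slide": [3.9, -0.4, -17.7], "roll": 0, "grip": 0}
    - {"slide": [3.9, -0.4, -17.7], "roll": 0, "grip": 0}
    - {"slide": [3.9, -0.4, -17.7], "roll": 0, "grip": 0}
    - {"slide": [3.9, -0.4, -17.7], "roll": 0, "grip": 0}

```text
t: 3.83
ee_pos: [0.517, -0.2451, 0.1278]
tool_rot: [0.129, 0.992, 0.0, 0.001]
force: [0.1, -0.3, -0.2]
grip_width: 0.0879
```

Request:
step_arm:
  commands:
    - {"slide": [0, 0, -0.1], "roll": 0, "grip": 0.5}
    - {"slide": [0, 0, -0.1], "roll": 0, "grip": 1}
    - {"slide": [0, 0, -0.1], "roll": 0, "grip": 1}
    - {"slide": [0, 0, -0.1], "roll": 0, "grip": 1}
    - {"slide": [0, 0, -0.1], "roll": 0, "grip": 1}
    - {"slide": [0, 0, -0.1], "roll": 0, "grip": 1}
    - {"slide": [0, 0, -0.1], "roll": 0, "grip": 1}
    - {"slide": [0, 0, -0.1], "roll": 0, "grip": 1}
    - {"slide": [0, 0, -0.1], "roll": 0, "grip": 1}
    - {"slide": [0, 0, -0.1], "roll": 0, "grip": 1}

```text
t: 4.67
ee_pos: [0.5159, -0.2459, 0.1257]
tool_rot: [0.13, 0.992, -0.0, -0.0]
force: [0.3, -3.1, -1.9]
grip_width: 0.0233
```

Run:
```python
from h import *
F=[]
for i in range(3):
    s=status.get_state();F.append(s['force']);im=snapshot('wrist')
print(s['ee_pos'],s['grip_width'],np.round(F,2));
```

```text
[ 0.5159421  -0.24584671  0.12566577] 0.023239920520384823 [[ 0.28 -3.1  -1.91]
 [-0.68  1.1   0.06]
 [ 0.6  -0.17 -0.32]]
```

Request:
step_arm:
  commands:
    - {"slide": [0, 0, 2], "roll": 0, "grip": 1}
    - {"slide": [0, 0, 5], "roll": 0, "grip": 1}
    - {"slide": [0, 0, 8], "roll": 0, "grip": 1}
    - {"slide": [0, 0, 10], "roll": 0, "grip": 1}
    - {"slide": [0, 0, 10], "roll": 0, "grip": 1}
    - {"slide": [0, 0, 10], "roll": 0, "grip": 1}
    - {"slide": [-5.5, 22, 10], "roll": 0, "grip": 1}
    - {"slide": [-5.5, 22, 10], "roll": 0, "grip": 1}
    - {"slide": [-5.5, 22, 10], "roll": 0, "grip": 1}
    - {"slide": [-5.5, 22, 10], "roll": 0, "grip": 1}
    - {"slide": [-5.5, 22, 10], "roll": 0, "grip": 1}
    - {"slide": [-5.5, 22, 10], "roll": 0, "grip": 1}

```text
t: 5.82
ee_pos: [0.458, -0.0205, 0.2237]
tool_rot: [0.127, 0.992, 0.001, -0.003]
force: [0.2, 0.4, -2.2]
grip_width: 0.023
```

Request:
step_arm:
  commands:
    - {"slide": [0, 5.5, 0], "roll": 0, "grip": 1}
    - {"slide": [0, 5.5, 0], "roll": 0, "grip": 1}
    - {"slide": [0, 5.5, 0], "roll": 0, "grip": 1}
    - {"slide": [0, 5.5, 0], "roll": 0, "grip": 1}
    - {"slide": [0, 5.5, 0], "roll": 0, "grip": 1}
    - {"slide": [0, 5.5, 0], "roll": 0, "grip": 1}

```text
t: 6.32
ee_pos: [0.4606, 0.0276, 0.2252]
tool_rot: [0.131, 0.991, -0.001, -0.0]
force: [-0.0, -0.1, -1.2]
grip_width: 0.0235
```

Run:
```python
from h import *
import pickle
E=[];F=[]
for i in range(4):
    s=status.get_state();E.append(s['ee_pos']);F.append(s['force']);im=snapshot('wrist')
sc=snapshot('scene');tp=snapshot('top')
pickle.dump((s,im,sc,tp),open('w3.pkl','wb'))
p=np.mean(E,0);print(p,np.std(E,0),np.mean(F,0),s['grip_width'],s['t'])
c=cam('wrist',s);S=cam('scene');T=cam('top')
g=p+[0,0,-.006]
for dz in(.037,0,-.06,-.11):print(dz,proj(c,g+[0,0,dz]),proj(S,g+[0,0,dz]),proj(T,g+[0,0,dz]))
print(proj(S,[.461,.03,.048]),proj(T,[.461,.03,.048]))
u,v=proj(S,g+[0,0,-.1]).astype(int)
a=cv2.resize(sc[v-60:v+40,u-50:u+50,::-1],None,fx=4,fy=4,interpolation=cv2.INTER_CUBIC)
b=cv2.resize(im[80:400,200:440,::-1],(300,400))
cv2.imwrite('pics/w3.png',np.hstack([a,b]));print(u,v)
```

```text
[0.46076092 0.02777766 0.22537338] [0.00012058 0.00019847 0.00014553] [-0.13325287 -0.07647465 -1.74324867] 0.022998059838518856 6.4667
0.037 [312.66658944 338.50544639] [258.0744119  153.21968762] [265.76257698 211.39578198]
0 [313.32768858 280.85264758] [258.96057989 165.61772802] [267.45361514 212.57560177]
-0.06 [313.90628346 230.39483804] [260.34390846 184.97135366] [269.99970517 214.35198236]
-0.11 [314.18502957 206.08608853] [261.44875391 200.42882751] [271.95547287 215.7165012 ]
[262.17638028 218.42609474] [273.5453596  217.20606774]
261 197
```

View pics/w3.png

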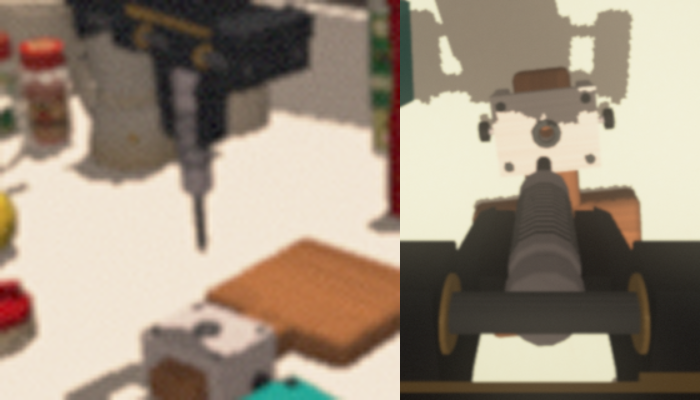

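The rod tip is at wrist (314.4,206) and scene (261.4,199.5). Both are within 1 px of the prediction, so the punch is straight and on the tool axis. Next I'll check the bush against this view.

Run:
```python
from h import *
import pickle
s,im,sc,tp=pickle.load(open('w3.pkl','rb'));c=cam('wrist',s)
print(atz(c,316,186.4,.048))
save('w3c',im,10,(286,160,346,220))
```

```text
[0.46099349 0.02927756 0.048     ]
```

View pics/w3c.png

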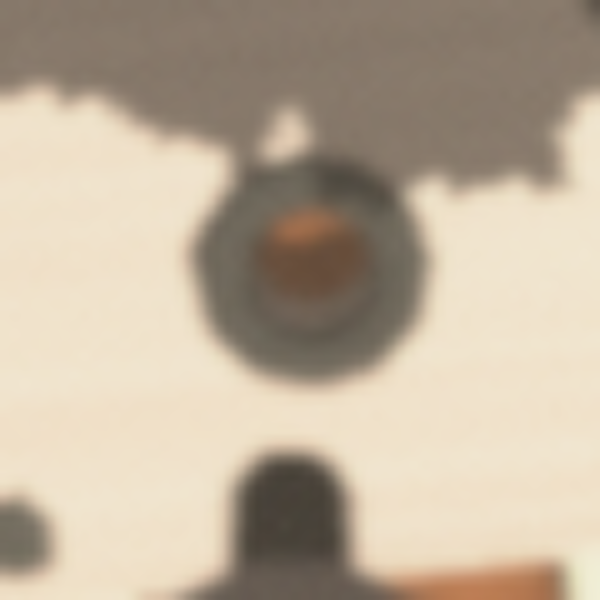

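The bush centre is at (316.7,186.3), about (0.461,0.030). The rod column is 314.7, so it needs +2 mm in y. Descending into the bush mouth.

Request:
step_arm:
  commands:
    - {"slide": [0, 0.2, -1], "roll": 0, "grip": 1}
    - {"slide": [0, 0.2, -3], "roll": 0, "grip": 1}
    - {"slide": [0, 0.2, -4.5], "roll": 0, "grip": 1}
    - {"slide": [0, 0.2, -5.5], "roll": 0, "grip": 1}
    - {"slide": [0, 0.2, -5.7], "roll": 0, "grip": 1}
    - {"slide": [0, 0.2, -6], "roll": 0, "grip": 1}
    - {"slide": [0, 0.2, -6.3], "roll": 0, "grip": 1}
    - {"slide": [0, 0.2, -6.6], "roll": 0, "grip": 1}
    - {"slide": [0, 0.2, -6.8], "roll": 0, "grip": 1}
    - {"slide": [0, 0.2, -7], "roll": 0, "grip": 1}
    - {"slide": [0, 0.2, -7], "roll": 0, "grip": 1}

```text
t: 7.53
ee_pos: [0.4609, 0.0312, 0.1556]
tool_rot: [0.129, 0.992, 0.0, -0.0]
force: [-0.1, -0.2, -2.6]
grip_width: 0.0233
```

Request:
step_arm:
  commands:
    - {"slide": [0, 0, -0.2], "roll": 0, "grip": 1}
    - {"slide": [0, 0, -0.4], "roll": 0, "grip": 1}
    - {"slide": [0, 0, -0.6], "roll": 0, "grip": 1}
    - {"slide": [0, 0, -0.7], "roll": 0, "grip": 1}
    - {"slide": [0, 0, -0.7], "roll": 0, "grip": 1}

```text
t: 7.95
ee_pos: [0.4609, 0.0311, 0.1485]
tool_rot: [0.13, 0.992, -0.0, -0.0]
force: [0.3, 0.5, -1.9]
grip_width: 0.0229
```

Request:
step_arm:
  commands:
    - {"slide": [0, 0, -0.1], "roll": 0, "grip": 1}
    - {"slide": [0, 0, -0.2], "roll": 0, "grip": 1}
    - {"slide": [0, 0, -0.2], "roll": 0, "grip": 1}

```text
t: 8.2
ee_pos: [0.461, 0.0312, 0.1466]
tool_rot: [0.13, 0.992, -0.0, -0.0]
force: [0.8, -0.1, -1.4]
grip_width: 0.0233
```

Request:
step_arm:
  commands:
    - {"slide": [0, 0, -0.1], "roll": 0, "grip": 1}
    - {"slide": [0, 0, -0.2], "roll": 0, "grip": 1}
    - {"slide": [0, 0, -0.2], "roll": 0, "grip": 1}

```text
t: 8.45
ee_pos: [0.4609, 0.0311, 0.1446]
tool_rot: [0.13, 0.992, -0.0, -0.0]
force: [0.2, -0.1, -1.9]
grip_width: 0.0234
```

Request:
step_arm:
  commands:
    - {"slide": [0, 0, -0.1], "roll": 0, "grip": 1}
    - {"slide": [0, 0, -0.2], "roll": 0, "grip": 1}
    - {"slide": [0, 0, -0.2], "roll": 0, "grip": 1}

```text
t: 8.7
ee_pos: [0.461, 0.0311, 0.1426]
tool_rot: [0.129, 0.992, -0.0, 0.0]
force: [-0.1, -1.4, -1.8]
grip_width: 0.023
```

Request:
step_arm:
  commands:
    - {"slide": [0, -0.1, -0.1], "roll": 0, "grip": 1}
    - {"slide": [0, -0.1, -0.2], "roll": 0, "grip": 1}
    - {"slide": [0, -0.1, -0.2], "roll": 0, "grip": 1}

```text
t: 8.95
ee_pos: [0.4611, 0.0301, 0.1408]
tool_rot: [0.13, 0.992, 0.0, 0.0]
force: [0.0, -1.1, 1.8]
grip_width: 0.023
```

Request:
step_arm:
  commands:
    - {"slide": [0, 0, -0.1], "roll": 0, "grip": 1}
    - {"slide": [0, 0, -0.2], "roll": 0, "grip": 1}
    - {"slide": [0, 0, -0.2], "roll": 0, "grip": 1}

```text
t: 9.2
ee_pos: [0.4613, 0.0302, 0.1389]
tool_rot: [0.13, 0.992, 0.0, 0.0]
force: [-0.6, -0.2, 5.2]
grip_width: 0.0234
```

Contact came at TCP z≈0.1416 m and the force is rising as expected. I'll continue finely.

Request:
step_arm:
  commands:
    - {"slide": [0, 0, -0.1], "roll": 0, "grip": 1}
    - {"slide": [0, 0, -0.2], "roll": 0, "grip": 1}
    - {"slide": [0, 0, -0.3], "roll": 0, "grip": 1}

```text
t: 9.45
ee_pos: [0.4614, 0.0302, 0.1362]
tool_rot: [0.13, 0.992, 0.0, 0.0]
force: [-1.4, -1.1, 10.6]
grip_width: 0.023
```

Request:
step_arm:
  commands:
    - {"slide": [0, 0, -0.05], "roll": 0, "grip": 1}

```text
t: 9.53
ee_pos: [0.4615, 0.0302, 0.1358]
tool_rot: [0.13, 0.992, 0.0, 0.0]
force: [-2.2, -1.0, 9.9]
grip_width: 0.0232
```

Request:
step_arm:
  commands:
    - {"slide": [0, 0, -0.05], "roll": 0, "grip": 1}

```text
t: 9.62
ee_pos: [0.4616, 0.0302, 0.1354]
tool_rot: [0.13, 0.992, 0.0, 0.0]
force: [-1.9, -0.2, 11.5]
grip_width: 0.0235
```

Request:
step_arm:
  commands:
    - {"slide": [0, 0, -0.05], "roll": 0, "grip": 1}

```text
t: 9.7
ee_pos: [0.4616, 0.0302, 0.1349]
tool_rot: [0.13, 0.992, 0.0, 0.0]
force: [-2.1, 0.4, 11.6]
grip_width: 0.0233
```

Request:
step_arm:
  commands:
    - {"slide": [0, 0, -0.05], "roll": 0, "grip": 1}

```text
t: 9.78
ee_pos: [0.4616, 0.0302, 0.1345]
tool_rot: [0.13, 0.992, 0.0, 0.001]
force: [-1.7, -0.0, 11.1]
grip_width: 0.0231
```

Request:
step_arm:
  commands:
    - {"slide": [0, 0, -0.03], "roll": 0, "grip": 1}

```text
t: 9.87
ee_pos: [0.4616, 0.0302, 0.1342]
tool_rot: [0.13, 0.992, 0.0, 0.001]
force: [-1.9, -0.1, 12.6]
grip_width: 0.023
```

Request:
step_arm:
  commands:
    - {"slide": [0, 0, -0.04], "roll": 0, "grip": 1}

```text
t: 9.95
ee_pos: [0.4616, 0.0303, 0.1338]
tool_rot: [0.13, 0.992, 0.0, 0.001]
force: [-1.7, -0.3, 12.4]
grip_width: 0.0234
```

Request:
step_arm:
  commands:
    - {"slide": [0, 0, -0.03], "roll": 0, "grip": 1}

```text
t: 10.03
ee_pos: [0.4616, 0.0303, 0.1335]
tool_rot: [0.13, 0.992, 0.0, 0.001]
force: [-2.7, -0.6, 11.5]
grip_width: 0.023
```

Request:
step_arm:
  commands:
    - {"slide": [0, 0, -0.04], "roll": 0, "grip": 1}

```text
t: 10.12
ee_pos: [0.4615, 0.0303, 0.1331]
tool_rot: [0.13, 0.992, 0.0, 0.001]
force: [-2.9, 0.1, 11.5]
grip_width: 0.0232
```

Request:
step_arm:
  commands:
    - {"slide": [0, 0, -0.04], "roll": 0, "grip": 1}

```text
t: 10.2
ee_pos: [0.4615, 0.0303, 0.1326]
tool_rot: [0.13, 0.992, 0.0, 0.0]
force: [-1.9, 0.5, 8.6]
grip_width: 0.0236
```

Request:
step_arm:
  commands:
    - {"slide": [0, 0, -0.04], "roll": 0, "grip": 1}

```text
t: 10.28
ee_pos: [0.4614, 0.0303, 0.1321]
tool_rot: [0.13, 0.992, 0.0, 0.0]
force: [-1.2, 0.7, 4.8]
grip_width: 0.023
```

Request:
step_arm:
  commands:
    - {"slide": [0, 0, -0.03], "roll": 0, "grip": 1}

```text
t: 10.37
ee_pos: [0.4612, 0.0303, 0.1315]
tool_rot: [0.129, 0.992, 0.0, 0.0]
force: [-0.5, -0.1, 8.2]
grip_width: 0.0234
```

The force fell from 13 to 6.6 N and then rose again, so the punch has snapped and reached its stop. I'll ease off and lift out.

Request:
step_arm:
  commands:
    - {"slide": [0, 0, 0.02], "roll": 0, "grip": 1}

```text
t: 10.45
ee_pos: [0.4612, 0.0303, 0.1316]
tool_rot: [0.129, 0.992, 0.0, 0.0]
force: [-0.9, 1.2, 4.0]
grip_width: 0.0233
```

Request:
step_arm:
  commands:
    - {"slide": [0, 0, 0.5], "roll": 0, "grip": 1}
    - {"slide": [0, 0, 1.5], "roll": 0, "grip": 1}
    - {"slide": [0, 0, 3], "roll": 0, "grip": 1}
    - {"slide": [0, 0, 5], "roll": 0, "grip": 1}
    - {"slide": [0, 0, 7.5], "roll": 0, "grip": 1}
    - {"slide": [0, 0, 9.5], "roll": 0, "grip": 1}
    - {"slide": [0, 0, 9.5], "roll": 0, "grip": 1}
    - {"slide": [0, 0, 9.5], "roll": 0, "grip": 1}
    - {"slide": [0, 0, 9.5], "roll": 0, "grip": 1}

```text
t: 11.2
ee_pos: [0.4601, 0.0302, 0.2255]
tool_rot: [0.129, 0.992, -0.0, -0.001]
force: [-0.3, -0.1, -1.7]
grip_width: 0.0229
```

Run:
```python
from h import *
import pickle
s=status.get_state();im=snapshot('wrist');sc=snapshot('scene');pickle.dump((s,im,sc),open('w4.pkl','wb'))
print(s['ee_pos'],s['force'],s['t']);c=cam('wrist',s);S=cam('scene')
g=s['ee_pos']+[0,0,-.006]
for dz in(0,-.06,-.11):print(proj(c,g+[0,0,dz]),proj(S,g+[0,0,dz]))
u,v=proj(S,g+[0,0,-.1]).astype(int);print(u,v)
a=cv2.resize(sc[v-50:v+30,u-40:u+40,::-1],None,fx=5,fy=5,interpolation=cv2.INTER_CUBIC)
b=cv2.resize(im[180:260,274:354,::-1],None,fx=5,fy=5,interpolation=cv2.INTER_CUBIC)
cv2.imwrite('pics/w4.png',np.hstack([a,b]))
```

```text
[0.46013983 0.03024683 0.22552676] [-0.34893299 -0.11568969 -1.70013112] 11.2
[314.0700545  281.16291384] [258.1031653  165.49288151]
[314.45339534 230.6897057 ] [259.50583188 184.84275617]
[314.63797184 206.38713495] [260.62613867 200.29745969]
260 197
```

View pics/w4.png

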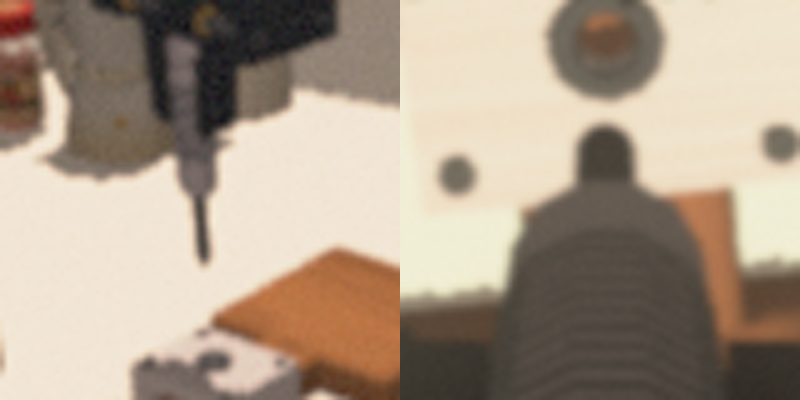

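The punch is still straight in hand, with the tip at (314.6,205) against a predicted (314.6,206). Returning to the stand.

Request:
step_arm:
  commands:
    - {"slide": [5.6, -27.6, 0], "roll": 0, "grip": 1}
    - {"slide": [5.6, -27.6, 0], "roll": 0, "grip": 1}
    - {"slide": [5.6, -27.6, 0], "roll": 0, "grip": 1}
    - {"slide": [5.6, -27.6, 0], "roll": 0, "grip": 1}
    - {"slide": [5.6, -27.6, 0], "roll": 0, "grip": 1}
    - {"slide": [5.6, -27.6, 0], "roll": 0, "grip": 1}
    - {"slide": [5.6, -27.6, 0], "roll": 0, "grip": 1}
    - {"slide": [5.6, -27.6, 0], "roll": 0, "grip": 1}
    - {"slide": [5.6, -27.6, 0], "roll": 0, "grip": 1}
    - {"slide": [5.6, -27.6, 0], "roll": 0, "grip": 1}
    - {"slide": [5.6, -27.6, 0], "roll": 0, "grip": 1}
    - {"slide": [5.6, -27.6, 0], "roll": 0, "grip": 1}

```text
t: 12.3
ee_pos: [0.517, -0.244, 0.226]
tool_rot: [0.128, 0.992, 0.0, -0.0]
force: [-0.5, -0.4, -1.9]
grip_width: 0.0232
```

Run:
```python
from h import *
import pickle
s=status.get_state();im=snapshot('wrist');pickle.dump((s,im),open('w5.pkl','wb'))
print(s['ee_pos'],s['force'],s['t']);c=cam('wrist',s)
print(proj(c,s['ee_pos']-[0,0,.116]),proj(c,[.516,-.245,.06]))
save('w5',im,5,(255,130,375,240))
```

```text
[ 0.51699065 -0.24404095  0.22596909] [-0.45362595 -0.39780495 -1.90265492] 12.3
[314.42364664 206.33523845] [313.21525797 189.09747887]
```

View pics/w5.png

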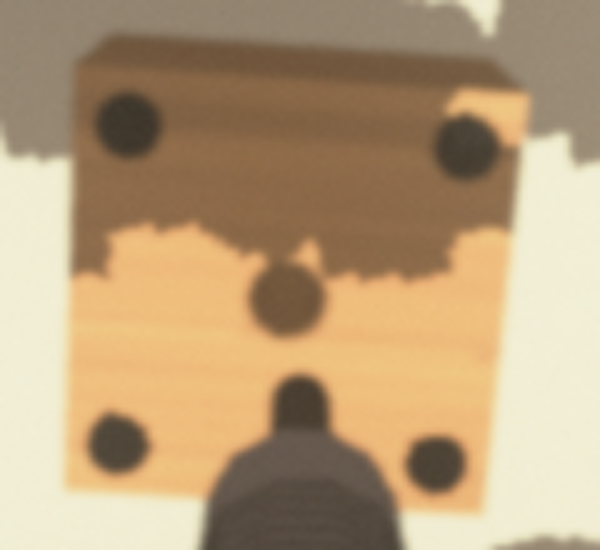

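The hole is at (312.0,189.4), about (0.516,-0.246). I'll correct and start down, keeping above the hole.

Request:
step_arm:
  commands:
    - {"slide": [-0.1, -0.1, -1], "roll": 0, "grip": 1}
    - {"slide": [-0.1, -0.1, -3], "roll": 0, "grip": 1}
    - {"slide": [-0.1, -0.1, -4.2], "roll": 0, "grip": 1}
    - {"slide": [-0.1, -0.1, -4.5], "roll": 0, "grip": 1}
    - {"slide": [-0.1, -0.1, -4.5], "roll": 0, "grip": 1}
    - {"slide": [-0.1, -0.1, -4.5], "roll": 0, "grip": 1}

```text
t: 12.85
ee_pos: [0.5161, -0.2469, 0.1815]
tool_rot: [0.129, 0.992, -0.0, -0.0]
force: [0.1, 0.3, -2.5]
grip_width: 0.0235
```

Tip is about 5 mm above the block. Nudge y +0.05 and go down to about TCP z 0.130.

Request:
step_arm:
  commands:
    - {"slide": [0, 0.07, 0], "roll": 0, "grip": 1}
    - {"slide": [0, 0.07, -0.5], "roll": 0, "grip": 1}
    - {"slide": [0, 0.07, -1], "roll": 0, "grip": 1}
    - {"slide": [0, 0.07, -1.5], "roll": 0, "grip": 1}
    - {"slide": [0, 0.07, -1.5], "roll": 0, "grip": 1}

```text
t: 13.27
ee_pos: [0.5154, -0.2457, 0.1653]
tool_rot: [0.129, 0.992, 0.0, -0.001]
force: [0.1, 0.3, -2.2]
grip_width: 0.0232
```

Request:
step_arm:
  commands:
    - {"slide": [0, 0, -0.8], "roll": 0, "grip": 1}
    - {"slide": [0, 0, -1.6], "roll": 0, "grip": 1}
    - {"slide": [0, 0, -2.4], "roll": 0, "grip": 1}
    - {"slide": [0, 0, -3], "roll": 0, "grip": 1}
    - {"slide": [0, 0, -3.4], "roll": 0, "grip": 1}
    - {"slide": [0, 0, -3.6], "roll": 0, "grip": 1}
    - {"slide": [0, 0, -3.6], "roll": 0, "grip": 1}
    - {"slide": [0, 0, -3.6], "roll": 0, "grip": 1}

```text
t: 13.93
ee_pos: [0.516, -0.2462, 0.1305]
tool_rot: [0.13, 0.992, -0.0, 0.0]
force: [0.2, -0.9, -2.1]
grip_width: 0.023
```

Request:
step_arm:
  commands:
    - {"slide": [0, 0, -0.1], "roll": 0, "grip": 1}
    - {"slide": [0, 0, -0.2], "roll": 0, "grip": 1}
    - {"slide": [0, 0, -0.2], "roll": 0, "grip": 1}

```text
t: 14.18
ee_pos: [0.516, -0.2461, 0.1285]
tool_rot: [0.129, 0.992, 0.0, 0.0]
force: [0.2, 0.5, -2.3]
grip_width: 0.023
```

Request:
step_arm:
  commands:
    - {"slide": [0, 0, -0.1], "roll": 0, "grip": 1}
    - {"slide": [0, 0, -0.15], "roll": 0, "grip": 1}
    - {"slide": [0, 0, -0.15], "roll": 0, "grip": 1}

```text
t: 14.43
ee_pos: [0.516, -0.2461, 0.1269]
tool_rot: [0.13, 0.992, 0.0, -0.0]
force: [-0.0, 0.5, -1.9]
grip_width: 0.0232
```

Request:
step_arm:
  commands:
    - {"slide": [0, 0, -0.1], "roll": 0, "grip": 1}
    - {"slide": [0, 0, -0.1], "roll": 0, "grip": 1}

```text
t: 14.6
ee_pos: [0.5159, -0.2461, 0.1258]
tool_rot: [0.13, 0.992, 0.0, -0.0]
force: [0.5, -0.1, -1.2]
grip_width: 0.0234
```

Request:
step_arm:
  commands:
    - {"slide": [0, 0, -0.05], "roll": 0, "grip": 1}
    - {"slide": [0, 0, -0.05], "roll": 0, "grip": 1}

```text
t: 14.77
ee_pos: [0.516, -0.2461, 0.1257]
tool_rot: [0.13, 0.992, 0.0, 0.0]
force: [-1.1, -0.4, 0.5]
grip_width: 0.0232
```

The shoulder is touching the block. Release, let it settle, then rise.

Request:
step_arm:
  commands:
    - {"slide": [0, 0, 0], "roll": 0, "grip": 0.6}
    - {"slide": [0, 0, 0], "roll": 0, "grip": 0.4}
    - {"slide": [0, 0, 0], "roll": 0, "grip": 0.2}
    - {"slide": [0, 0, 0], "roll": 0, "grip": 0}
    - {"slide": [0, 0, 0], "roll": 0, "grip": 0}
    - {"slide": [0, 0, 0], "roll": 0, "grip": 0}
    - {"slide": [0, 0, 0], "roll": 0, "grip": 0}
    - {"slide": [0, 0, 0], "roll": 0, "grip": 0}
    - {"slide": [0, 0, 0], "roll": 0, "grip": 0}

```text
t: 15.52
ee_pos: [0.516, -0.2461, 0.1254]
tool_rot: [0.129, 0.992, -0.0, 0.0]
force: [-0.3, 1.0, 0.7]
grip_width: 0.0812
```

Request:
step_arm:
  commands:
    - {"slide": [0, 0, 2], "roll": 0, "grip": 0}
    - {"slide": [0, 0, 5], "roll": 0, "grip": 0}
    - {"slide": [0, 0, 9], "roll": 0, "grip": 0}
    - {"slide": [0, 0, 13], "roll": 0, "grip": 0}
    - {"slide": [0, 0, 17], "roll": 0, "grip": 0}
    - {"slide": [-4, 0.3, 17.7], "roll": 0, "grip": 0}
    - {"slide": [-4, 0.3, 17.7], "roll": 0, "grip": 0}
    - {"slide": [-4, 0.3, 17.7], "roll": 0, "grip": 0}
    - {"slide": [-4, 0.3, 17.7], "roll": 0, "grip": 0}

```text
t: 16.27
ee_pos: [0.4764, -0.2428, 0.3026]
tool_rot: [0.129, 0.992, 0.0, 0.0]
force: [0.6, 0.3, -0.5]
grip_width: 0.0882
```

Run:
```python
from h import *
s=status.get_state();im=snapshot('wrist');sc=snapshot('scene')
print(s['ee_pos'],s['force'],s['t'],s['grip_width']);c=cam('wrist',s);S=cam('scene')
p=np.array([.516,-.2462,.06])
for dz in(0,.097):print(proj(c,p+[0,0,dz]),proj(S,p+[0,0,dz]))
a=cv2.resize(im[155:255,270:370,::-1],None,fx=4,fy=4,interpolation=cv2.INTER_CUBIC)
b=cv2.resize(sc[180:280,310:410,::-1],None,fx=4,fy=4,interpolation=cv2.INTER_CUBIC)
cv2.imwrite('pics/w6.png',np.hstack([a,b]))
```

```text
[ 0.47636179 -0.24282216  0.30257336] [ 0.60234992  0.29049617 -0.49277388] 16.2667 0.08816382108441982
[320.49540531 205.24298603] [354.00727196 227.60091354]
[322.24243227 237.95655026] [355.39616971 197.01082924]
```

View pics/w6.png

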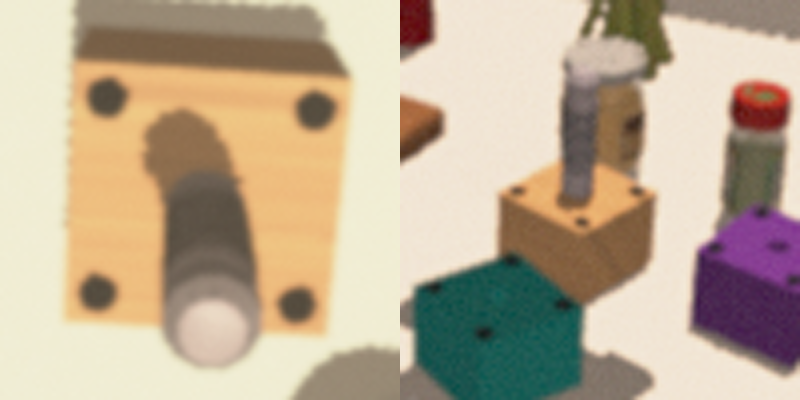

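```bash
python3 -c "from rig import sign_off; print(sign_off())"
```

```text
the job is handed in; nothing more can be done
None
```

I marked the drilling point, stood the punch back in its stand, and handed the job in at about 16 s of the 58 s allowed. No verdict came back.

- **Pressing:** I took the punch from the light-wood stand at about (0.516, -0.246) and put its rod through the bush at about (0.461, 0.030). The rod met the wood about 26 mm below the bush rim. The force, corrected for the punch's weight, rose to about 14 N and then fell to about 6.6 N over the last 1 mm. It read 10 N once as the rod reached its stop, and I lifted off straight away. The highest reading was about 14 N, against the 25 N limit.
- **Less certain point:** the snap is judged only from that force drop, because the sear reading was too noisy to use. The readings themselves vary by about 1 N. The press took about 1 mm more tool travel than expected, which I put down to slip in the grip or give in the arm; pictures afterwards showed no clear slip.
- **Last check:** the wrist and scene pictures show the punch upright and fully home, within about 1–2 mm of where it stood at the start. The gripper was open and well clear. The jar and spice jar looked unmoved; I did not check the timer in the last pictures, but the arm never went down near it.

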